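# Take out the dust filter for inspection

### The arm

A 6-joint arm with a two-finger parallel gripper is mounted at the origin on the work surface. World frame = base frame: x ahead of the robot, y to its left, z up, the work surface at z = 0. Lengths are in m, angles in degrees, forces in N, time in s.
With the tool pointing down it reaches from about 0.35 to 0.875 m from the base axis. Payload 4.2 kg.
Tool frame: the origin (TCP) lies between the finger pads, 19 mm behind the fingertips; this is the grasp point; z points along the fingers, y is the line along which they close (so a half turn about z gives the same grasp; the last joint's range is limited). The gripper opens to 87 mm and grips with 3 to 60 N. Pads are 19 mm wide; open, the fingers measure 117 mm over their backs; the gripper's body (75 mm by 190 mm) begins 51 mm behind the grasp point.
Start: joints at [80.306, 22.042, 0.453, 0, -68.411, -14.817], TCP at [0.259, 0.569, 0.241] pointing down, gripper open.
Joint ranges: [-179.83, 179.83], [-69.29, 118.12], [-61.27, 80.66], [-181.25, 117.63], [-171.15, -9.14], [-177.46, 177.46]. Speed limits (degrees/s): [159.86, 159.86, 180, 180, 180, 180].

### API

Orientations are given as a 3x3 rotation matrix whose columns are the frame's x, y, z axes.
In Python, from station import r, imaging, models gives the robot as it stands. The module is installed in compiled form; this text tells all that it offers.
- The arm moves only by the tool apply_moves, never from a script. Its argument "moves" is a list of rows, each a list of 2 entries, a list of its own where there are three numbers: the shift along the tool's x, y, z in m, then the turn about the tool's z in degrees. A call has 1 to 5 rows; each row shifts and turns the commanded pose from where the row before left it, along the tool's axes as they then stand; what a row does not reach is not made up. A row lasts 1/12 s, in which the tool goes at most 41.7 mm and 7.16 degrees, less where a joint would pass 70% of its speed; a pose out of reach is approached as far as the arm can. A call is refused whole if a number of a shift passes 0.0417 or a number of a turn 7.16, either way. A call with a gripper value outside its range is refused whole. "hand" is the finger opening in m, from 0 to 0.087, set as the call begins (left out, the last holds). The fingers move at their own pace and stop on an object; the grip force is fixed at half the most. Time passes only in rows, so rows that do not move let the fingers close. It gives the time, the measured TCP pose, the force, the opening and the grip force at its end, in the units of the state.
- r.sense(): the state, without advancing time (a new reading comes with each control period).
- imaging.capture(name): name is "scene" or "top" or "wrist"; returns a dict with "frame" (400x640x3 uint8, blue, green, red), "intrinsics" (3x3 intrinsics, pixels), "eye" and "orientation" of the camera in the world. Camera axes: x right, y down, z forward; pixel columns grow to the right and rows downward; lengths in m; the calibration is good to about 2 mm. The wrist camera is an equidistant fisheye: a pixel r from the principal point sees the ray r / f radians off the axis. A picture is of the moment at which its call begins. There is no depth.
- r.finish_job(): hands the job in; it is judged then, once.
Trained networks look in a picture, given as the dict that the camera call returned (one of the last four; its "shot" number tells which), for a name from the list of things; names that differ only in an ending like _2 or _b are one class to them, and where a whole thing is asked for, a point or a joint stands for the part that bears it (a point fixed in the world has none). Each returns a list of dicts, best first, with "confidence" (0 to 1); they miss things now and then, are a little off and sometimes report something else, mostly with a low value. They report only what shows in the picture. A call takes as long as a camera call. They do not tell look-alikes from the thing itself.
- models.cut_out(picture, target): "region" (400x640 bool, what is visible of it) and "extent" ([left, top, width, height] as shares, 0 to 1, of the picture: columns of its width, rows of its height, round what is visible of it).
- models.place_of(picture, target): "at" ([column, row] as shares, 0 to 1, of the picture: columns of its width, rows of its height: a listed point, or the origin of a listed thing).
The state is a dict: "time_s": time; "joints": joint angles; "joint_velocities": joint speeds; "effort": joint torques, N m; "tcp_pos": TCP position; "ee_rot": TCP orientation; "wrist_force": force on the tool from outside, world axes, zero at the start; "moment": the same for the moment, N m; "gripper_width": opening from 0.0 (shut) to 1.0 (fully open); "gripper_force": force on a finger pad.
Only numpy, scipy, OpenCV 4.12 (cv2) and the standard library are available. Lean on these libraries where they do the work, as an engineer would, in place of code of your own. Each camera call takes 0.05 s, during which the arm holds its last target. There are 200 camera calls.

### The job

Take the filter cartridge out of the top of the bench dust collector: turn its grip bar anticlockwise (seen from above) until the bar lines up with the two raised ridges on the collector, then draw it straight up and out. Tip the cartridge to lean about 45 degrees from upright, so that its pleats can be looked at, and finish while still holding it still like that in the gripper, its foot at least 15 cm above the bench and touching nothing else. Leave the hammer, jar and wooden block where they are.

Things in the scene. Friction and masses are not known exactly. Their poses are not given: they have to be found in the camera images.
- collector: Fixed grey steel dust collector, box 170 x 170 x 100 mm high. Origin at the centre of its underside on the bench, z up. On its flat top, outside the cartridge's cap, two aluminium ridges (32 x 8 x 3 mm high, centred 62 mm either side of the middle) lie along its x axis, in line with the socket's slots.
- socket (a point): Centre of the socket mouth in the collector's top, 100 mm up; 51 mm bore with two 20 mm wide slots along +x and -x. The cartridge turns freely from locked (its x 78 degrees clockwise of the collector's x, seen from above) to in line, stops 2 to 5 degrees beyond, and lifts only within 7 degrees of in line. Socket: 65 mm deep at the cartridge; top plate 5 mm.
- filter: Loose filter cartridge, about 0.25 kg, pale pleats, white cap, black grip bar. Origin at the centre of its foot, z up its axis, x along grip bar and lugs. From the foot up: cylinder 48 mm diameter, 65 mm tall, two lugs (66 mm across, 12 wide, at 51 to 58 mm); cap 76 mm diameter, 65 to 75 mm; grip bar 60 mm long (x), 14 wide (y), 75 to 109 mm.
- filter_grip (a point): Point in the grip bar on the cartridge's axis, 95 mm above its foot, 20 mm above the cap's top; axes as the cartridge's. Good TCP point to grip the bar across its width from above. At the start the cartridge stands seated, foot 35 mm and this point 130 mm above the bench, x axis 54 to 75 degrees clockwise of the collector's. Raise it 65 mm to clear the socket.
- hammer: Bystander: small hammer lying on the bench beside the collector, 250 mm long, wooden handle, steel head; origin under its middle, handle along its -x.
- jar: Bystander: white plastic jar standing beside the collector, 56 mm diameter, 75 mm tall; origin at the centre of its underside.
- block: Bystander: dark wooden block 120 x 50 x 35 mm lying on the bench beyond the collector; origin at the centre of its underside.
Mind the look-alikes: they are no part of the job. Leave any green or yellow look-alike of the filter alone.

How it is judged:
By the outcome, as a careful person would: the job done as asked, in the order asked, and still so for the second after the job is handed in, while the arm keeps its last pose, push and grip.
It also fails if it takes over 35 s, if anything falls off the work surface, if the arm or the gripper's body presses on something with over 40 N, if the wrist force passes 120 N, or if a joint passes its speed limit or range.

## Working session

There is one attempt and no reset: what is moved stays moved. The work goes in short steps, Python scripts to look and compute and a tool call to move; the robot and the scene stay as the last step left them, time stands still between calls to the robot, and variables do not carry over. Pictures are saved under pics/ and viewed, at most 10 in all, crops included, and the job is handed in when it is done.

Besides the shell and the picture viewer there is one more tool, called after "Call:" as name(argument=value, ...) on one line, values as JSON. apply_moves: Moves the arm, as the interface text tells. Its arguments: {"type":"object","properties":{"moves":{"type":"array"},"hand":{"type":"number"}},"required":["moves"]}

```bash
mkdir -p pics
cat > h.py <<'E'
import numpy as np, cv2
from station import r, imaging, models
def ray(p,uv):
    K=p["intrinsics"]; K=np.array(K); u=np.array([uv[0],uv[1],1.0]); d=np.linalg.solve(K,u)
    return np.array(p["orientation"])@d
def onplane(p,uv,z):
    d=ray(p,uv); e=np.array(p["eye"]); return e+d*(z-e[2])/d[2]
def proj(p,X):
    c=np.array(p["orientation"]).T@(np.array(X)-np.array(p["eye"])); q=np.array(p["intrinsics"])@c; return q[:2]/q[2]
E
python3 - <<'E'
from h import *
s=r.sense(); print(s["tcp_pos"],np.round(s["ee_rot"],3).tolist(),s["time_s"])
Z=dict(filter=.035,filter_grip=.13,collector=0,socket=.1,hammer=0,jar=0,block=0)
for n in("top","scene"):
    p=imaging.capture(n); cv2.imwrite(f"pics/{n}0.png",p["frame"]); print(n,np.round(p["eye"],3))
    for k,z in Z.items():
        for d in models.place_of(p,k)[:3]:
            uv=np.array(d["at"])*[640,400]; print(k,round(d["confidence"],2),uv.round(1),onplane(p,uv,z).round(4))
E
```

```text
[0.25901555 0.56819842 0.24017136] [[0.91, -0.415, -0.001], [-0.415, -0.91, -0.002], [0.0, 0.002, -1.0]] 0.0
top [0.472 0.095 1.249]
filter 0.92 [421.  291.8] [ 0.3702 -0.1627  0.035 ]
filter 0.9 [392.2 169.8] [ 0.6751 -0.0989  0.035 ]
filter 0.77 [257.9 193.3] [0.6189 0.2388 0.035 ]
filter_grip 0.95 [426.5 294.5] [ 0.372  -0.1549  0.13  ]
filter_grip 0.89 [340.  239.3] [0.4995 0.0401 0.13  ]
filter_grip 0.77 [252.9 189.3] [0.6169 0.2391 0.13  ]
collector 0.97 [340.8 243.8] [0.4912 0.0317 0.    ]
socket 0.89 [344.7 246.7] [0.4827 0.0277 0.1   ]
hammer 0.93 [257.9 272.1] [0.422  0.2431 0.    ]
jar 0.79 [407.7 242.7] [ 0.4919 -0.1396  0.    ]
block 0.64 [321.6 181.9] [0.6512 0.0789 0.    ]
scene [ 0.923 -0.151  0.703]
filter 0.97 [382.4 208.7] [0.6419 0.2187 0.035 ]
filter 0.81 [274.5 204.2] [0.4946 0.0311 0.035 ]
filter 0.61 [264.6 308.9] [ 0.685 -0.106  0.035]
filter_grip 0.97 [261.4 292.4] [ 0.6924 -0.1029  0.13  ]
filter_grip 0.67 [386.7 184.4] [0.6431 0.211  0.13  ]
filter_grip 0.62 [154.9 195.5] [ 0.4035 -0.1743  0.13  ]
collector 0.59 [273.5 209.6] [0.4837 0.0309 0.    ]
socket 0.81 [269.2 182.2] [0.4821 0.0333 0.1   ]
socket 0.37 [332.4 252.2] [0.6891 0.0448 0.1   ]
hammer 0.65 [331.6 248.1] [0.6413 0.0817 0.    ]
hammer 0.58 [327.5 158.4] [0.429  0.2254 0.    ]
jar 0.65 [211.3 249.6] [ 0.4949 -0.1322  0.    ]
block 0.78 [332.5 253.2] [0.6522 0.076  0.    ]
block 0.43 [268.4 185.7] [0.417  0.0569 0.    ]
```

Run:
```python
import cv2
a=cv2.imread("pics/top0.png"); b=cv2.imread("pics/scene0.png")
cv2.imwrite("pics/topc.png",cv2.resize(a[195:295,280:400],None,fx=6,fy=6,interpolation=3)[:600])
```

```text
(no output)
```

View pics/topc.png

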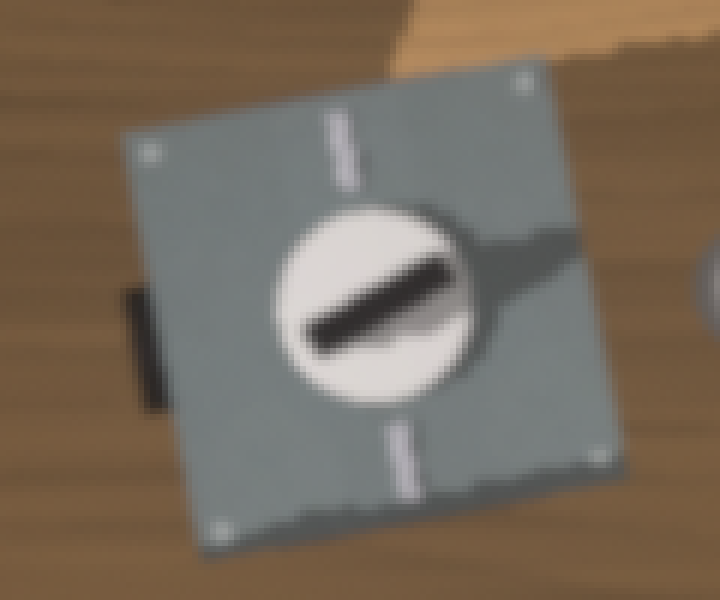

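View pics/scene0.png

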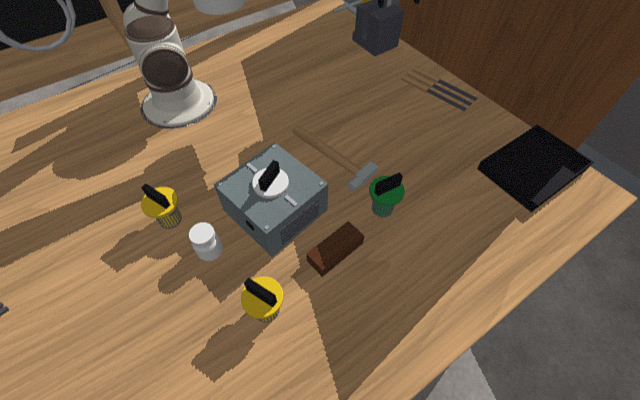

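View pics/top0.png

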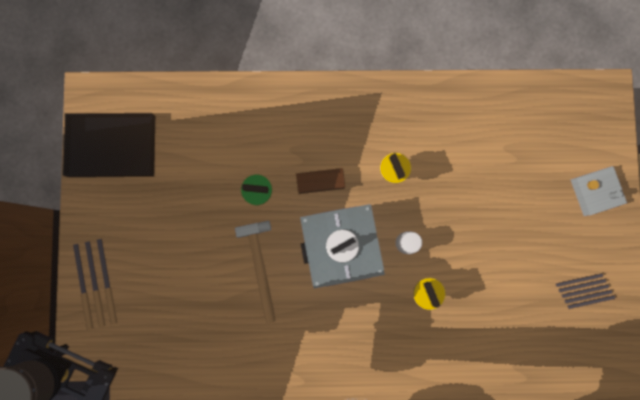

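The crop shows the white cap centred at about top-view pixel (342, 246). The black bar ends are near (332.5, 251.7) and (354.7, 239.2), and the two ridges sit near (337, 220) and (347, 272). The green and yellow cartridges stand loose on the bench, so the white one is the target.

```bash
cat > g.py <<'E'
from h import *
def delta(t,ang=None):
    s=r.sense(); R=np.array(s["ee_rot"]); print("tcp",np.round(s["tcp_pos"],4),"t",s["time_s"],"tool shift",(R.T@(np.array(t)-s["tcp_pos"])).round(4))
    a=np.degrees(np.arctan2(R[1,1],R[0,1])); print("tool y ang",a.round(2))
    if ang is not None: print("tool turn", -((ang-a+90)%180-90))
E
python3 - <<'E'
from g import *
p=imaging.capture("top")
c=lambda x,y:(280+x/6-.4,195+y/6-.4)
A=onplane(p,c(342,148),.103);B=onplane(p,c(403,462),.103);C=onplane(p,c(374,304),.11)
E1=onplane(p,c(315,340),.144);E2=onplane(p,c(448,265),.144)
print("ridge mid",(A+B)/2,np.degrees(np.arctan2(*(A-B)[1::-1])));print("cap",C);print("bar mid",(E1+E2)/2,np.degrees(np.arctan2(*(E2-E1)[1::-1])))
# bar by threshold
f=p["frame"].astype(int); m=np.zeros((400,640),bool); m[228:264,322:364]=True
m&=f.sum(2)<200; ys,xs=np.nonzero(m); P=np.array([onplane(p,(x,y),.144)[:2] for x,y in zip(xs,ys)])
w,v=np.linalg.eigh(np.cov(P.T)); print("thr",P.mean(0),np.degrees(np.arctan2(v[1,1],v[0,1])),len(P))
delta([.487,.033,.24],29)
E
```

```text
ridge mid [0.48604961 0.03499809 0.103     ] 10.157047808619211
cap [0.48607533 0.03472948 0.11      ]
bar mid [0.48621577 0.03366761 0.144     ] -61.389663485958934
thr [0.48578676 0.03352928] 118.13929966499236 85
tcp [0.2593 0.5687 0.2413] t 0.85 tool shift [0.4295 0.3929 0.0012]
tool y ang -114.51
tool turn 36.488750415002784
```

Call:
apply_moves(moves=[[[0.03, 0.028, 0], 0], [[0.03, 0.028, 0], 0], [[0.03, 0.028, 0], 0], [[0.03, 0.028, 0], 0], [[0.03, 0.028, 0], 0]], hand=0.087)

```text
time_s: 1.27
tcp_pos: [0.338, 0.3773, 0.2414]
ee_rot: [[0.91, -0.414, 0.0], [-0.414, -0.91, 0.0], [0.0, -0.0, -1.0]]
wrist_force: [1.3, -1.0, 0.1]
gripper_width: 0.997
gripper_force: 0.0
```

Call:
apply_moves(moves=[[[0.03, 0.028, 0], 0], [[0.03, 0.028, 0], 0], [[0.03, 0.028, 0], 0], [[0.03, 0.028, 0], 0], [[0.03, 0.028, 0], 0]])

```text
time_s: 1.68
tcp_pos: [0.4163, 0.1876, 0.2418]
ee_rot: [[0.91, -0.414, 0.001], [-0.414, -0.91, 0.001], [0.001, -0.001, -1.0]]
wrist_force: [0.2, 0.1, 0.6]
gripper_width: 0.996
gripper_force: 0.0
```

Call:
apply_moves(moves=[[[0.03, 0.028, 0], 0], [[0.03, 0.028, 0], 0], [[0.03, 0.028, 0], 0], [[0.03, 0.028, 0], 0]])

```text
time_s: 2.02
tcp_pos: [0.4792, 0.0358, 0.2418]
ee_rot: [[0.91, -0.415, 0.001], [-0.415, -0.91, 0.0], [0.001, -0.001, -1.0]]
wrist_force: [0.6, 0.6, -0.0]
gripper_width: 1.0
gripper_force: 0.0
```

Call:
apply_moves(moves=[[[0, 0, 0], 7], [[0, 0, 0], 7], [[0, 0, 0], 7], [[0, 0, 0], 7], [[0, 0, 0], 7]])

```text
time_s: 2.43
tcp_pos: [0.4789, 0.0374, 0.2414]
ee_rot: [[0.502, -0.865, 0.0], [-0.865, -0.502, 0.0], [0.0, -0.0, -1.0]]
wrist_force: [-0.2, 0.2, -0.3]
gripper_width: 1.003
gripper_force: 0.0
```

Call:
apply_moves(moves=[[[0, 0, 0], 2], [[0, 0, 0], 0]])

```text
time_s: 2.6
tcp_pos: [0.4788, 0.0377, 0.2414]
ee_rot: [[0.476, -0.879, 0.0], [-0.879, -0.476, 0.0], [0.0, -0.0, -1.0]]
wrist_force: [0.6, 0.9, 0.2]
gripper_width: 1.003
gripper_force: 0.0
```

Run:
```python
from g import *
p=imaging.capture("wrist"); cv2.imwrite("pics/w1.png",p["frame"])
K=np.array(p["intrinsics"])
def fray(uv):
    d=np.array([(uv[0]-K[0,2])/K[0,0],(uv[1]-K[1,2])/K[1,1]]); th=np.hypot(*d)
    v=np.array([*(d/max(th,1e-9)*np.sin(th)),np.cos(th)]); return np.array(p["orientation"])@v
for k,z in(("filter_grip",.13),("socket",.1)):
    for d in models.place_of(p,k)[:2]:
        uv=np.array(d["at"])*[640,400]; v=fray(uv); e=np.array(p["eye"]); print(k,d["confidence"],uv,e+v*(z-e[2])/v[2])
delta([.486,.034,.137],28.4)
```

```text
filter_grip 0.8 [310.592 191.2  ] [0.48595531 0.03260489 0.13      ]
filter_grip 0.57 [503.68  68.8 ] [ 0.38541943 -0.15599378  0.13      ]
tcp [0.4788 0.0378 0.2413] t 2.75 tool shift [ 0.0067 -0.0045  0.1043]
tool y ang -151.45
tool turn 0.15283481219171335
```

View pics/w1.png

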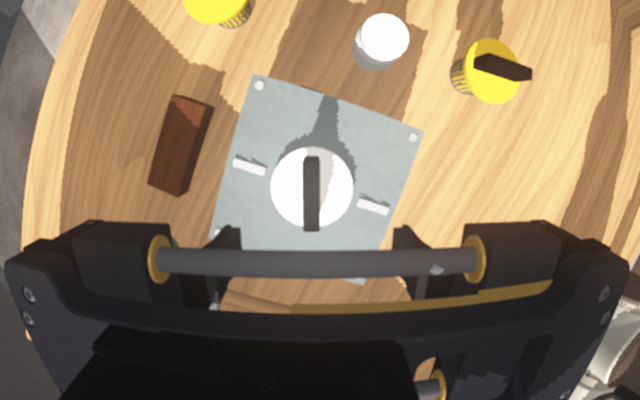

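The wrist view shows the bar upright in the picture at about (311, 191), square to the fingers and roughly midway between them. I'll descend and grip.

Call:
apply_moves(moves=[[[0.007, -0.004, 0.03], 0], [[0, 0, 0.03], 0], [[0, 0, 0.03], 0], [[0, 0, 0.015], 0], [[0, 0, 0], 0]])

```text
time_s: 3.17
tcp_pos: [0.4831, 0.0327, 0.1328]
ee_rot: [[0.477, -0.879, -0.008], [-0.879, -0.477, -0.002], [-0.002, 0.008, -1.0]]
wrist_force: [-0.9, -0.1, -0.1]
gripper_width: 0.999
gripper_force: 0.0
```

Call:
apply_moves(moves=[[[0, 0, 0], 0], [[0, 0, 0], 0], [[0, 0, 0], 0], [[0, 0, 0], 0], [[0, 0, 0], 0]], hand=0.0)

```text
time_s: 3.58
tcp_pos: [0.4862, 0.0337, 0.1373]
ee_rot: [[0.477, -0.879, 0.002], [-0.879, -0.477, 0.001], [0.0, -0.002, -1.0]]
wrist_force: [0.9, -0.4, -0.1]
gripper_width: 0.709
gripper_force: 0.0
```

Call:
apply_moves(moves=[[[0, 0, 0], 0], [[0, 0, 0], 0], [[0, 0, 0], 0]])

```text
time_s: 3.83
tcp_pos: [0.4857, 0.0335, 0.1365]
ee_rot: [[0.477, -0.879, 0.0], [-0.879, -0.477, 0.0], [0.0, -0.0, -1.0]]
wrist_force: [0.1, -1.0, 0.1]
gripper_width: 0.48
gripper_force: 0.0
```

Call:
apply_moves(moves=[[[0, 0, 0], 0], [[0, 0, 0], 0], [[0, 0, 0], 0], [[0, 0, 0], 0], [[0, 0, 0], 0]])

```text
time_s: 4.25
tcp_pos: [0.4858, 0.0336, 0.1362]
ee_rot: [[0.477, -0.879, 0.0], [-0.879, -0.477, 0.0], [0.0, -0.0, -1.0]]
wrist_force: [0.1, 0.1, -0.1]
gripper_width: 0.157
gripper_force: 30.0
```

Call:
apply_moves(moves=[[[0, 0, 0], 0], [[0, 0, 0], 0]])

```text
time_s: 4.42
tcp_pos: [0.4858, 0.0336, 0.1363]
ee_rot: [[0.477, -0.879, 0.0], [-0.879, -0.477, 0.0], [0.0, -0.0, -1.0]]
wrist_force: [1.4, 0.3, -0.6]
gripper_width: 0.158
gripper_force: 30.0
```

Gripped. Next I turn it anticlockwise from above, which is a negative tool turn, by about 71.5°.

Call:
apply_moves(moves=[[[0, 0, 0], -6], [[0, 0, 0], -6], [[0, 0, 0], -6], [[0, 0, 0], -6], [[0, 0, 0], -6]])

```text
time_s: 4.83
tcp_pos: [0.4855, 0.0335, 0.1362]
ee_rot: [[0.855, -0.518, -0.0], [-0.518, -0.855, -0.0], [-0.0, 0.0, -1.0]]
wrist_force: [0.1, 0.6, -0.1]
gripper_width: 0.158
gripper_force: 30.0
```

Call:
apply_moves(moves=[[[0, 0, 0], -6], [[0, 0, 0], -6], [[0, 0, 0], -6], [[0, 0, 0], -6], [[0, 0, 0], -6]])

```text
time_s: 5.25
tcp_pos: [0.4855, 0.0335, 0.1363]
ee_rot: [[1.0, -0.021, -0.0], [-0.021, -1.0, -0.0], [-0.0, 0.0, -1.0]]
wrist_force: [0.6, -0.1, 1.2]
gripper_width: 0.153
gripper_force: 30.0
```

Call:
apply_moves(moves=[[[0, 0, 0], -5], [[0, 0, 0], -4], [[0, 0, 0], -2], [[0, 0, 0], 0], [[0, 0, 0], 0]])

```text
time_s: 5.67
tcp_pos: [0.4855, 0.0335, 0.1362]
ee_rot: [[0.986, 0.164, -0.0], [0.164, -0.986, -0.0], [-0.0, 0.0, -1.0]]
wrist_force: [-0.6, -0.9, 1.1]
gripper_width: 0.16
gripper_force: 30.0
```

Run:
```python
from g import *
p=imaging.capture("wrist"); cv2.imwrite("pics/w2.png",p["frame"])
s=r.sense();print(s["moment"],s["wrist_force"],s["joints"])
delta([.486,.0335,.137],100.2)
```

```text
[0.04198774 0.03280503 0.02631412] [0.83299721 0.50788368 0.23597286] [ 2.31100917e+01  1.50113978e+01 -2.69871717e+01  1.57378956e-03
 -4.80212172e+01  7.63349239e+01]
tcp [0.4855 0.0334 0.1362] t 5.7167 tool shift [ 0.0005  0.     -0.0008]
tool y ang -80.55
tool turn -0.7539305229184947
```

View pics/w2.png

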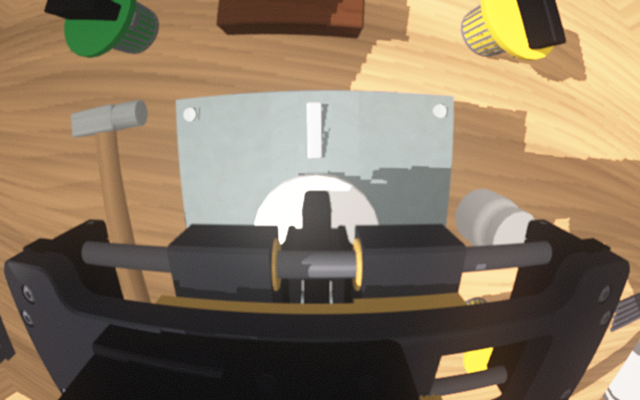

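The bar at about (316, 205) lines up with the ridge at (315, 130). I'll draw the cartridge straight up.

Call:
apply_moves(moves=[[[0, 0, -0.005], 0], [[0, 0, -0.005], 0], [[0, 0, -0.01], 0], [[0, 0, -0.01], 0]])

```text
time_s: 6.05
tcp_pos: [0.4851, 0.0334, 0.1663]
ee_rot: [[0.986, 0.164, -0.002], [0.164, -0.986, -0.0], [-0.002, 0.0, -1.0]]
wrist_force: [0.8, 0.4, -2.5]
gripper_width: 0.161
gripper_force: 30.0
```

Call:
apply_moves(moves=[[[0, 0, -0.02], 0], [[0, 0, -0.02], 0], [[0, 0, -0.02], 0], [[0, 0, -0.02], 0], [[0, 0, 0], 0]])

```text
time_s: 6.47
tcp_pos: [0.4877, 0.0339, 0.2506]
ee_rot: [[0.986, 0.165, 0.008], [0.165, -0.986, 0.002], [0.009, -0.001, -1.0]]
wrist_force: [0.2, 0.9, -2.2]
gripper_width: 0.157
gripper_force: 30.0
```

Run:
```python
from g import *
p=imaging.capture("scene"); cv2.imwrite("pics/s2.png",cv2.resize(p["frame"][60:300,120:440],None,fx=2,fy=2))
s=r.sense();print(s["tcp_pos"],s["wrist_force"],s["joints"])
```

```text
[0.4865196  0.0338465  0.24817059] [-0.63414697  0.71286055 -3.22647056] [ 2.31076933e+01  8.11570340e+00 -1.77352910e+01  1.95855226e-03
 -6.38648202e+01  7.63615158e+01]
```

View pics/s2.png

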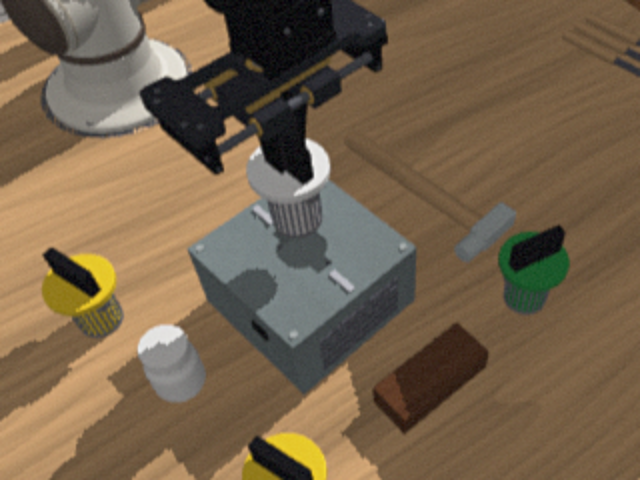

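The cartridge is clear of the socket: the scene view shows it above the collector at about (297, 205), with the socket open and the bystanders where they were. The moves only turn about the tool's z. To tip it, I'll pivot the bar between the pads by pressing the lower cylinder against the collector's +x top edge.

Call:
apply_moves(moves=[[[0.03, 0, 0], 0], [[0.03, 0, 0], 0], [[0.03, 0, 0], 0], [[0.03, 0, 0], 0], [[0, 0, 0], 0]])

```text
time_s: 6.93
tcp_pos: [0.6077, 0.0541, 0.2425]
ee_rot: [[0.986, 0.164, -0.002], [0.164, -0.986, -0.001], [-0.002, 0.001, -1.0]]
wrist_force: [0.9, -0.1, -3.6]
gripper_width: 0.161
gripper_force: 30.0
```

Call:
apply_moves(moves=[[[0, 0, 0.025], 0], [[0, 0, 0.025], 0], [[0, 0, 0.02], 0], [[0, 0, 0.007], 0], [[0, 0, 0], 0]])

```text
time_s: 7.35
tcp_pos: [0.6017, 0.0527, 0.1655]
ee_rot: [[0.986, 0.164, -0.008], [0.164, -0.986, -0.002], [-0.008, 0.001, -1.0]]
wrist_force: [-0.4, -1.4, -3.0]
gripper_width: 0.162
gripper_force: 30.0
```

Call:
apply_moves(moves=[[[-0.005, 0, 0], 0], [[-0.005, 0, 0], 0], [[-0.005, 0, 0], 0], [[-0.005, 0, 0], 0], [[-0.005, 0, 0], 0]])

```text
time_s: 7.77
tcp_pos: [0.5833, 0.05, 0.1729]
ee_rot: [[0.986, 0.166, 0.013], [0.166, -0.986, 0.003], [0.013, -0.0, -1.0]]
wrist_force: [5.2, 0.2, -0.3]
gripper_width: 0.158
gripper_force: 30.0
```

Run:
```python
from g import *
p=imaging.capture("scene"); cv2.imwrite("pics/s3.png",cv2.resize(p["frame"][60:300,120:440],None,fx=2,fy=2))
s=r.sense();print(s["tcp_pos"],s["wrist_force"],s["moment"])
c=np.array([.486,.0345,0]);print("out from centre",(np.array(s["tcp_pos"])-c)@[np.cos(.175),np.sin(.175),0])
```

```text
[0.58240031 0.0498444  0.17308161] [ 4.6040427   0.06183696 -0.73802946] [-0.09021611 -1.97425785  0.01317704]
out from centre 0.0975995268790771
```

View pics/s3.png

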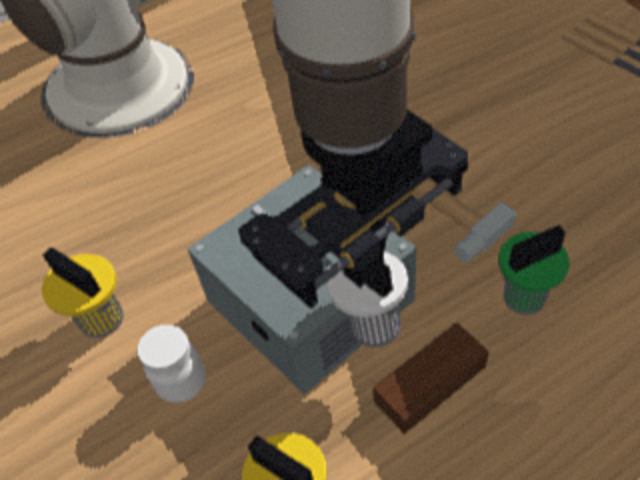

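It works: the cartridge at about (375, 300) leans slightly with about 5 N of push. Continuing.

Call:
apply_moves(moves=[[[-0.005, 0, 0], 0], [[-0.006, 0, 0], 0], [[-0.006, 0, 0], 0], [[-0.006, 0, 0], 0], [[-0.006, 0, 0], 0]])

```text
time_s: 8.23
tcp_pos: [0.5544, 0.0452, 0.1727]
ee_rot: [[0.986, 0.166, 0.012], [0.166, -0.986, 0.003], [0.012, -0.001, -1.0]]
wrist_force: [6.8, -0.2, -3.1]
gripper_width: 0.161
gripper_force: 30.0
```

Call:
apply_moves(moves=[[[-0.006, 0, 0], 0], [[-0.006, 0, 0], 0], [[-0.006, 0, 0], 0], [[-0.005, 0, 0], 0], [[0, 0, 0], 0]])

```text
time_s: 8.65
tcp_pos: [0.5301, 0.0414, 0.1725]
ee_rot: [[0.986, 0.166, 0.008], [0.166, -0.986, 0.002], [0.009, -0.001, -1.0]]
wrist_force: [1.3, 1.5, 5.7]
gripper_width: 0.155
gripper_force: 30.0
```

Run:
```python
from g import *
p=imaging.capture("scene"); cv2.imwrite("pics/s4.png",cv2.resize(p["frame"][60:300,120:440],None,fx=2,fy=2))
s=r.sense();print(s["tcp_pos"],s["wrist_force"],s["moment"])
c=np.array([.486,.0345,0]);print("out from centre",(np.array(s["tcp_pos"])-c)@[np.cos(.175),np.sin(.175),0])
```

```text
[0.53005502 0.04133078 0.17251019] [1.51569131 1.56924761 5.36529022] [ 0.46784823 -0.81607807  0.05269764]
out from centre 0.04457144123308966
```

View pics/s4.png

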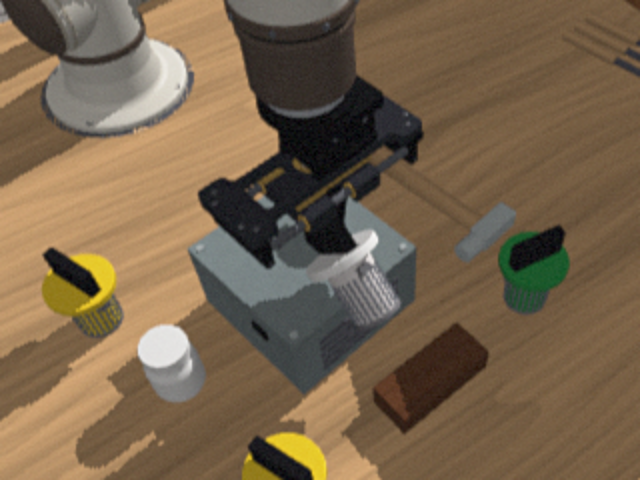

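The cartridge at about (360, 280) now leans near 45° against the collector edge. I'll lift it clear, gently.

Call:
apply_moves(moves=[[[0, 0, -0.01], 0], [[0, 0, -0.015], 0], [[0, 0, -0.02], 0], [[0, 0, -0.025], 0], [[0, 0, -0.025], 0]])

```text
time_s: 9.12
tcp_pos: [0.5253, 0.0398, 0.264]
ee_rot: [[0.986, 0.164, -0.008], [0.164, -0.986, -0.002], [-0.008, 0.0, -1.0]]
wrist_force: [0.0, 0.8, -2.9]
gripper_width: 0.159
gripper_force: 30.0
```

Call:
apply_moves(moves=[[[0, 0, -0.025], 0], [[0, 0, -0.02], 0], [[0, 0, -0.01], 0], [[0, 0, 0], 0], [[0, 0, 0], 0]])

```text
time_s: 9.53
tcp_pos: [0.5267, 0.0404, 0.3181]
ee_rot: [[0.986, 0.164, -0.004], [0.164, -0.986, 0.0], [-0.004, -0.001, -1.0]]
wrist_force: [0.3, -0.2, -3.7]
gripper_width: 0.163
gripper_force: 30.0
```

```bash
cat > m.py <<'E'
from g import *
def run(tag):
    p=imaging.capture("scene"); cv2.imwrite(f"pics/{tag}.png",cv2.resize(p["frame"][60:300,120:440],None,fx=2,fy=2))
    s=r.sense();T=np.array(s["tcp_pos"]);R=np.array(s["ee_rot"]);print(T,s["wrist_force"],s["gripper_width"],s["time_s"])
    x=R[:,0];up=-R[:,2]
    reg=None
    ds=[d for d in models.cut_out(p,"filter")]
    tp=proj(p,T)
    ds=[d for d in ds if np.hypot(*(np.array(np.nonzero(d["region"])).mean(1)[::-1]-tp))<70]
    print("n",len(ds),[d["confidence"] for d in ds])
    reg=ds[0]["region"]
    # render silhouette for each lean, compare by IoU
    best=[]
    a=np.linspace(0,2*np.pi,40)
    for th in range(20,71,1):
        t=np.radians(th); ax=up*np.cos(t)-x*np.sin(t); e1=x*np.cos(t)+up*np.sin(t); e2=np.cross(ax,e1)
        m=np.zeros((400,640),np.uint8)
        for rad,z0,z1 in((.024,-.101,-.036),(.038,-.036,-.026)):
            P=np.array([proj(p,T+ax*z+rad*(np.cos(k)*e1+np.sin(k)*e2)) for z in(z0,z1) for k in a])
            cv2.fillConvexPoly(m,cv2.convexHull(P.round().astype(np.int32)),1)
        # only compare below the cap (bar is partly hidden by fingers)
        m=m>0; best.append(((m&reg).sum()/(m|reg).sum(),th))
    print(sorted(best)[::-1][:6])
    for d in models.place_of(p,"filter")[:4]: 
        uv=np.array(d["at"])*[640,400]
        if np.hypot(*(uv-tp))<90:
            v=ray(p,uv); n=R[:,1]; e=np.array(p["eye"]); X=e+v*((T-e)@n)/(v@n); q=X-T
            print("foot",X.round(3),"len",np.linalg.norm(q).round(3),"lean",np.degrees(np.arctan2(q@x,-q@up)).round(1),d["confidence"])
E
python3 -c "import m;m.run('s5')"
```

```text
[0.52655524 0.04037608 0.31725517] [-0.01452195 -0.13771548 -3.00289864] 0.1589557284251781 9.5833
n 1 [0.95]
[(np.float64(0.8229710488846701), 44), (np.float64(0.8224211022138483), 43), (np.float64(0.8199905258171483), 45), (np.float64(0.8174976481655691), 42), (np.float64(0.8111322549952427), 46), (np.float64(0.8006460544531611), 41)]
foot [0.601 0.053 0.241] len 0.107 lean 45.2 0.94
```

View pics/s5.png

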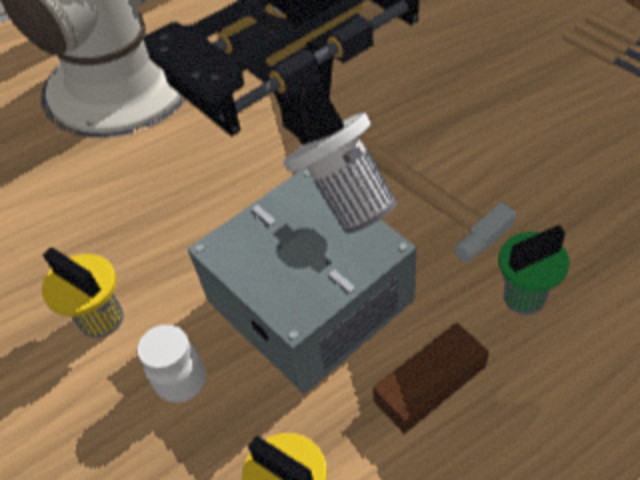

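The cartridge at about (350, 170) leans about 45° (44–45° by two measures), with its foot about 0.22 m above the bench and nothing touching it. The hammer, jar and block haven't moved. I'll let it settle for a few rows, check for creep, then hand in.

Call:
apply_moves(moves=[[[0, 0, 0], 0], [[0, 0, 0], 0], [[0, 0, 0], 0], [[0, 0, 0], 0], [[0, 0, 0], 0]])

```text
time_s: 10.1
tcp_pos: [0.528, 0.0406, 0.3191]
ee_rot: [[0.986, 0.165, -0.0], [0.165, -0.986, -0.0], [-0.0, 0.0, -1.0]]
wrist_force: [-0.7, -0.2, -3.0]
gripper_width: 0.156
gripper_force: 30.0
```

```bash
python3 -c "
import m;m.run('s6')"
```

```text
[0.52802839 0.04060221 0.31917547] [-0.02647906  0.27707054 -2.98758804] 0.15818592898256448 10.15
n 1 [0.82]
[(np.float64(0.8256503879507074), 43), (np.float64(0.8166360294117647), 44), (np.float64(0.8155031731640979), 42), (np.float64(0.8087831655992681), 45), (np.float64(0.8043282236248873), 41), (np.float64(0.8026845637583893), 40)]
foot [0.6   0.053 0.251] len 0.1 lean 47.1 0.81
```

```bash
python3 -c "
from station import r
print(r.finish_job())"
```

```text
the job is handed in; nothing more can be done
None
```

The job is handed in: I turned the cartridge in line, drew it straight up and out, and am holding it still at about 45° (43–47° measured), foot over 20 cm above the bench; I tipped it by pressing it against the collector's edge, and the hammer, jar and block look unmoved.

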